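# Hang the feed bottles and open the feed collar

## Task

Move the basket of feed bottles from the grey hook stand to the green one, carrying it level and without setting it down anywhere, so that it hangs with its bar in both green hooks, and let go of it. Then turn the feed valve's collar by its orange paddle until it rests in the detent at the green button, and move clear. Leave the other things on the bench where they are.

Things in the scene. Friction and masses are not known exactly. Their poses are not given: they have to be found in the camera images.
- basket_grip (a point): Middle of the basket's red grip tab (12 mm thick along basket x, 30 mm wide along y, 25 mm above and 29 mm below this point). Basket: one rigid loose thing with its two bottles, 0.3 to 0.55 kg, z up; bail bar 8 mm thick, 128 mm long along y, 33 mm below this point; bottle tops 103 mm below; tray 80 (x) by 130 (y) by 40 mm, underside 183 mm below. Axes as its stand's at the start.
- grey_hook_seat (a point): Where the middle of the bail bar rests on the fixed hook stand with the grey base; the basket starts here. Like the green stand in all but colour; either may be on the left. The hooks reach in under the bail: lift the basket 20 to 50 mm, then slide it level along the stand's -x (away from the posts) by 80 mm or more before raising it further.
- green_hook_seat (a point): Where the bail bar's middle rests on the fixed stand with green base and sleeves, 196 mm above the table. Two V hooks (8 mm wire, at y = +-36 mm of the stand, 45 degree flanks, 44 mm wide along x) hold the bar along stand y; their free tips, on the -x side, end 15 mm above this point, lowest wire 15 mm below it. Posts 14 mm thick at x = +80 mm, no higher. Base 150 x 130 x 12 mm. Load from -x.
- barrel_axis (a point): Point on the upright axis of the feed valve's barrel, 90 mm above the table. Valve, fixed: white index plate 276 mm across, top 54 mm above the table; on it the dark knurled collar, 104 mm across, 58 to 84 mm above the table, round a steel barrel 72 mm across whose fittings end 114 mm above the table.
- paddle (a point): Point on the collar's orange paddle, 90 mm out from the barrel axis, 90 mm above the table. The paddle is an upright radial plate 10 mm thick, from 45 to 110 mm out and 63 to 119 mm above the table. It turns with the collar and can be pushed from either side with about 3 to 6 N.
- pointer (a point): Point straight out from the paddle, 122 mm from the barrel axis, just above the index plate; it turns with the collar and passes over the middles of the buttons.
- green_button: The green mark: a flat round green button, 22 mm across and 3 mm thick, on the index plate, its middle 122 mm out from the barrel axis. It marks one of the four outer detents (-0.838, -0.419, 0.419 or 0.838 from the middle one), drawn anew each time; plain black buttons mark the other three.
- collar (a joint): Angle of the collar (rad), growing counter-clockwise seen from above. Detents 0.419 rad (24 degrees) apart at -0.838, -0.419, 0, 0.419 and 0.838, end stops just outside. It starts in the middle detent, 0. From half-way between two detents the collar is drawn to the nearer one by itself and stays there.
- reagent: amber glass reagent bottle, 60 mm across, 120 mm tall, standing near the far edge; a bystander, origin at the centre of its underside
- beaker: open glass beaker, 80 mm across, 90 mm tall; a bystander, origin at the centre of its underside
- tip_box: blue closed tip box, 85 x 120 x 55 mm; a bystander, origin at the centre of its underside
- jar: white jar, 56 mm across, 60 mm tall, on the robot's side of the table; a bystander, origin at the centre of its underside
- spare_collar: loose spare steel ring lying flat, 90 mm across, 24 mm tall, on the robot's side; a bystander, origin at the centre of its underside
- wrench: wrench 160 mm long lying flat; a bystander
- can: aluminium can, 66 mm across, 85 mm tall; a bystander, origin at the centre of its underside
Mind the look-alikes: they are no part of the job. Of the things that look like the part that bears green_hook_seat, take the one that is nearest to the robot's base at the start. Leave any blue or pink look-alike of the part that bears basket_grip alone.

How it is judged (in metres and radians):
On the way, in this order (a step that is already met when the one before it is completed fails the run):
1. the basket hangs level in both hooks of the green stand and is let go (horizontal distance between basket_grip and green_hook_seat below 0.015 m and angle between the y axis of basket_grip and the y axis of green_hook_seat, either way round below 0.2 rad and angle between basket_grip's own z axis and vertical below 0.15 rad and contact force between the fingers and anything else below 0.1 N and height (world z) of basket_grip between 0.222 and 0.236 m), for 0.3 s.
2. the collar is in the detent at the green button (horizontal distance between pointer and green_button below 0.011 m), for 0.2 s.
At the end, for the whole second after the job is handed in: The basket hangs in both green hooks, let go: grip within 15 mm of straight above the seat, at hanging height within 7 mm, bar within 0.2 rad of the hooks' y, tilt under 0.15 rad; the collar is within 11 mm (at the pointer, about 5 degrees) of the green button and at rest (all of step 1 and horizontal distance between pointer and green_button below 0.011 m and velocity of joint collar between -0.05 and 0.05 rad/s); the robot touches nothing.
It fails at once if the basket is set down or dropped (it sinks more than 35 mm below hanging height) (height (world z) of basket_grip below 0.194 m).
It fails at once if the basket is tilted more than 0.35 rad (20 degrees) (angle between basket_grip's own z axis and vertical above 0.35 rad).
It fails at once if a bystander is moved more than 40 mm (distance of any of reagent, beaker, tip_box, jar, spare_collar, wrench, can from where it was at the start of the episode above 0.04 m).
It also fails if it takes over 64 s, if anything falls off the work surface, if the arm or the gripper's body presses on something with over 40 N, if the wrist force passes 120 N, or if a joint passes its speed limit or range.

## Robot

A 6-joint arm with a two-finger parallel gripper is mounted at the origin on the work surface. World frame = base frame: x ahead of the robot, y to its left, z up, the work surface at z = 0. Lengths are in m, angles in degrees, forces in N, time in s.
With the tool pointing down it reaches from about 0.4 to 0.825 m from the base axis. Payload 7 kg.
Tool frame: the origin (TCP) lies at the very end of the fingers, on their centre line; the grasp point (between the pads) lies hold_point_z behind it (hold_point_z is the distance from the TCP to the grasp point, in m); z points along the fingers, y is the direction in which the jaws open and shut (so a half turn about z gives the same grasp; the last joint's range is limited). The gripper opens to 88 mm and grips with 3 to 60 N. Pads are 19 mm wide; open, the fingers measure 130 mm over their backs; the gripper's body (78 mm by 193 mm) begins 47 mm behind the grasp point.
Start: joints at [-60.785, 20.546, 0.682, 0, -70.136, -16.507], TCP at [0.148, -0.658, 0.227] pointing down, gripper open.
Joint ranges: [-176.03, 176.03], [-82.01, 121.73], [-58.28, 71.71], [-173.87, 95.51], [-174.79, -0.11], [-173.66, 173.66]. Speed limits (degrees/s): [136.94, 136.94, 172.46, 180, 180, 180].

## Interface

Orientations are given as [roll, pitch, yaw] about the fixed x, y, z axes, in that order (R = Rz(yaw) Ry(pitch) Rx(roll)).
In Python, from plant import get_obs, snapshot, close_job, hold_point_z gives the robot as it stands. The module is installed in compiled form; this text tells all that it offers.
- The arm moves only by the tool jog_arm, never from a script. Its argument "commands" is a list of rows, each a list of 4 numbers: the shift along the world's x, y, z in mm, then the turn about the world's z in degrees. In form: [[x, y, z, turn], ...]. A call has exactly 10 rows; each row shifts and turns the commanded pose from where the row before left it; what a row does not reach is not made up. A row lasts 1/12 s, in which the tool goes at most 41.7 mm and 7.16 degrees, less where a joint would pass 70% of its speed; a pose out of reach is approached as far as the arm can. A call is refused whole if a number of a shift passes 41.7 or a number of a turn 7.16, either way. A call with a gripper value outside its range is refused whole. "fingers" is the finger opening in mm, from 0 to 87.6, set as the call begins (left out, the last holds). The fingers move at their own pace and stop on an object; the grip force is fixed at half the most. Time passes only in rows, so rows that do not move let the fingers close, or fill a call up. It gives the time, the measured TCP pose, the force and the opening at its end, in the units of the state.
- get_obs(): the state, without advancing time (a new reading comes with each control period).
- snapshot(name): name is "scene" or "top" or "wrist"; returns a dict with "image" (420x560x3 uint8, red, green, blue), "fov_y" (degrees; the focal length in pixels is half the picture's height over the tangent of half this angle, whatever the lens; pixels are square), "cx", "cy" (the principal point, pixels), "rvec" (rotation vector, rad) and "tvec" (3), from world to camera coordinates, as OpenCV has them; the wrist camera has in their place "mount" (4x4, takes a point from camera to tool coordinates, whose origin is the TCP and whose axes are the flange's). Camera axes: x right, y down, z forward; pixel columns grow to the right and rows downward; lengths in m; the calibration is good to about 2 mm. The wrist camera is an equidistant fisheye: a pixel r from the principal point sees the ray r / f radians off the axis. A picture is of the moment at which its call begins: read the wrist's pose just before it. There is no depth.
- close_job(): hands the job in, once; it reports no verdict.
The state is a dict: "clock": time; "joint_pos": joint angles; "qvel": joint speeds; "tau": joint torques, N m; "tool_pos": TCP position; "orientation": TCP orientation; "force": force on the tool from outside, world axes, zero at the start; "moment": the same for the moment, N m; "opening": finger opening in m.
Only numpy, scipy, OpenCV 4.12 (cv2) and the standard library are available. Lean on these libraries where they do the work, as an engineer would, in place of code of your own. Each camera call takes 0.05 s, during which the arm holds its last target.

## Working session

There is one attempt and no reset: what is moved stays moved. The work goes in short steps, Python scripts to look and compute and a tool call to move; the robot and the scene stay as the last step left them, time stands still between calls to the robot, and variables do not carry over. Pictures are saved under pics/ and viewed, and the job is handed in when it is done.

Besides the shell and the picture viewer there is one more tool, called after ">>>" by a JSON object that holds its "fn" and its "kwargs". jog_arm: Moves the arm, as the interface text tells. Its arguments: {"type":"object","properties":{"commands":{"type":"array","items":{"type":"array","items":{"type":"number"}}},"fingers":{"type":"number"}},"required":["commands"]}

```bash
mkdir -p pics
cat > h.py <<'E'
import numpy as np, cv2, pickle
from plant import get_obs, snapshot, close_job, hold_point_z
def cam(s):
    f=s['image'].shape[0]/2/np.tan(np.radians(s['fov_y'])/2)
    R=cv2.Rodrigues(np.array(s['rvec'],float))[0]; t=np.array(s['tvec'],float).ravel()
    return f,R,t
def ray(s,u,v):
    f,R,t=cam(s); d=R.T@np.array([(u-s['cx'])/f,(v-s['cy'])/f,1]); return -R.T@t,d
def atz(s,u,v,z):
    c,d=ray(s,u,v); return c+d*(z-c[2])/d[2]
def proj(s,p):
    f,R,t=cam(s); q=R@np.array(p)+t; return np.array([s['cx']+f*q[0]/q[2],s['cy']+f*q[1]/q[2]])
def load(n): return pickle.load(open(n+'.pkl','rb'))
def take(n,tag):
    o=get_obs(); s=snapshot(n); s['obs']=o; pickle.dump(s,open(tag+'.pkl','wb'))
    im=cv2.cvtColor(s['image'],cv2.COLOR_RGB2BGR); cv2.imwrite('pics/'+tag+'.png',im); return s
E
python3 - <<'E'
from h import *
for n in ['scene','top','wrist']:
    s=take(n,n+'0'); print(n,s['fov_y'],s['cx'],s['cy'])
    if 'rvec' in s:
        f,R,t=cam(s); print(-R.T@t, R[2])
    else: print(s['mount'])
print(get_obs(), hold_point_z)
E
```

```text
scene 45.719288417871404 278.1270000176669 208.61487232098906
[1.22003583 0.27489647 1.44484138] [-0.49159363 -0.12985181 -0.86108897]
top 54.4445118251626 280.42279627300206 208.99164218931134
[0.40266395 0.07205769 1.26749617] [ 0.08858401  0.01090894 -0.99600897]
wrist 65.70646984690485 275.6075419998092 208.90831546460316
[[-3.34707647e-04 -9.58419788e-01 -2.85361873e-01  7.79527350e-02]
 [ 9.99999549e-01 -6.72834912e-05 -9.46943836e-04  2.19087805e-04]
 [ 8.88369568e-04 -2.85362061e-01  9.58419378e-01 -1.56337225e-01]
 [ 0.00000000e+00  0.00000000e+00  0.00000000e+00  1.00000000e+00]]
{'clock': 0.15, 'joint_pos': array([-6.07871084e+01,  2.05824170e+01,  6.46149175e-01, -1.31056214e-02,
       -7.01354709e+01, -1.65074657e+01]), 'qvel': array([-0.0723189 , -0.16310414,  0.17828987, -0.02322394, -0.03807675,
       -0.02430591]), 'tau': array([ 1.31454010e-03, -5.83274353e+01,  2.93293279e+01,  7.00099692e+00,
        8.84497189e-03, -1.17955165e-04]), 'tool_pos': array([ 0.14835217, -0.65812576,  0.22584055]), 'orientation': array([ 1.79927717e+02, -8.57156426e-03, -1.67299030e+02]), 'force': array([ 0.26083537, -0.23964146,  0.74412447]), 'moment': array([ 0.03598176,  0.01182876, -0.00243587]), 'opening': 0.08757249678080228} 0.0188
```

View pics/scene0.png

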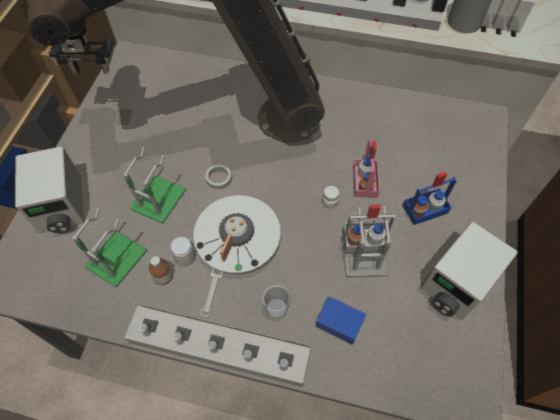

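View pics/top0.png

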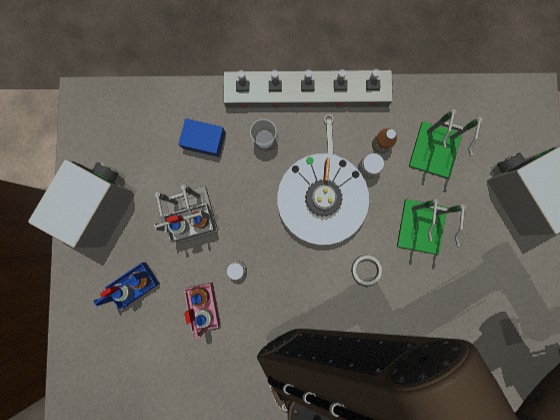

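The top view shows the grey stand with its basket near (187,215), the pink and blue decoys below it, two green stands at (420,225) and (435,150), and the valve at (323,198). Next I'll zoom in on these.

Run:
```python
from h import *
s=load('top0'); c=load('scene0')
def crop(s,x0,y0,w,h,k,n):
    im=cv2.cvtColor(s['image'],cv2.COLOR_RGB2BGR)[y0:y0+h,x0:x0+w]
    return cv2.resize(im,None,fx=k,fy=k,interpolation=cv2.INTER_CUBIC)
a=crop(s,140,170,100,75,4,0);b=crop(s,385,180,100,75,4,0)
d=crop(c,330,190,100,100,4,0)[:400];e=crop(c,110,135,100,100,4,0)
cv2.imwrite('pics/z1.png',np.hstack([a,b])); cv2.imwrite('pics/z2.png',np.hstack([d,e]))
cv2.imwrite('pics/z3.png',np.hstack([crop(s,270,145,100,105,4,0),crop(c,190,190,100,105,4,0)]))
for n,u,v,z in [('grey base ',190,215,.012),('green',425,227,.012),('g2',435,150,.012),('barrel',323,198,.11)]:
    print(n,atz(s,u,v,z), np.hypot(*atz(s,u,v,z)[:2]))
```

```text
grey base  [0.49697295 0.36543567 0.012     ] 0.6168673562582836
green [ 0.45688911 -0.35692967  0.012     ] 0.579781376790698
g2 [ 0.69654834 -0.3963134   0.012     ] 0.8014012128533666
barrel [ 0.53650072 -0.03674096  0.11      ] 0.5377573089852286
```

View pics/z1.png

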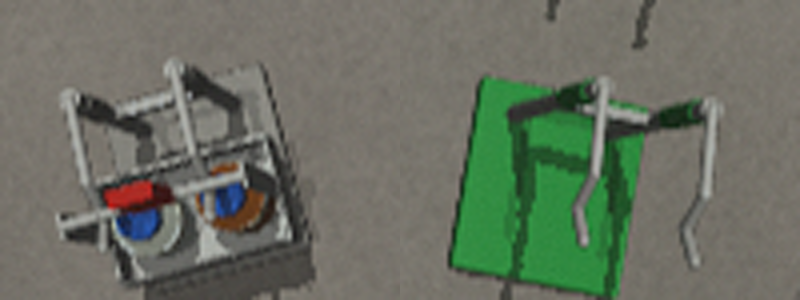

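View pics/z2.png

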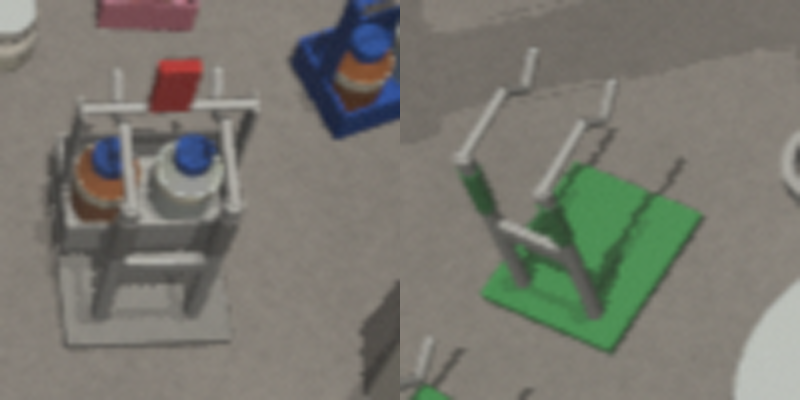

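View pics/z3.png

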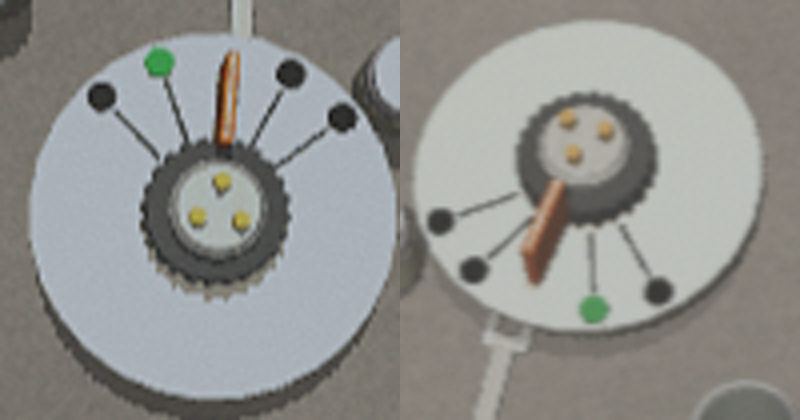

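```bash
cat > fit.py <<'E'
from h import *
from scipy.optimize import least_squares
s=load('top0'); c=load('scene0')
P={'pt':lambda y:(80,y,11),'b':lambda y:(22,y,11),'v':lambda y:(0,y,-11),'tip':lambda y:(-22,y,11)}
def fit(obs,g0):
    # obs: (cam, name/pt, u,v)
    def pts(q):
        x,y,a,bx=q; R=np.array([[np.cos(a),-np.sin(a),0],[np.sin(a),np.cos(a),0],[0,0,1]])
        out=[]
        for cam_,p,u,v in obs:
            p=np.array(p,float)
            if p[2]<-170: p=p+[bx*1000,0,0]
            out.append(proj(cam_,R@(p/1000)+[x,y,.196])-[u,v])
        return np.array(out)
    r=least_squares(lambda q:pts(q).ravel(),g0,loss='soft_l1')
    return r.x,pts(r.x)
T=lambda ox,oy,px,py:(ox+px/4-.4,oy+py/4-.4)
def mk(cm,ox,oy,lst): return [(cm,p,*T(ox,oy,*q)) for p,q in lst]
bz=-184
ob=mk(s,385,180,[((80,36,11),(201,85)),((80,-36,11),(312,105)),((22,36,11),(198,178)),((22,-36,11),(305,195)),((0,36,-11),(181,208)),((0,-36,-11),(287,232)),((-22,36,11),(184,240)),((-22,-36,11),(294,263)),
 ((75,65,bz),(85,78)),((-75,65,bz),(50,267)),((-75,-65,bz),(217,298))])
ob+=mk(c,110,135,[((80,-36,11),(63,160)),((80,36,11),(143,190)),((22,-36,11),(103,92)),((22,36,11),(180,124)),((-22,-36,11),(133,52)),((-22,36,11),(212,85)),
 ((-75,-65,bz),(175,163)),((-75,65,bz),(303,215)),((75,65,bz),(212,352)),((75,-65,bz),(83,295))])
q,r=fit(ob,[.42,-.36,-.2,0.04]); print('green',q.round(4),np.degrees(q[2])); print(r.round(1).tolist())
ob=mk(s,140,170,[((80,36,11),(70,97)),((80,-36,11),(175,68)),((0,64,0),(62,225)),((0,0,58),(130,190))])
ob+=mk(c,330,190,[((80,-36,11),(130,208)),((80,36,11),(232,205)),((-22,-36,11),(118,72)),((-22,36,11),(218,70)),((0,-64,0),(80,105)),((0,64,0),(258,103)),((0,0,58),(181,64)),((75,65,bz),(230,342)),((75,-65,bz),(70,345))])
q,r=fit(ob,[.46,.37,.2,0.04]); print('grey',q.round(4),np.degrees(q[2])); print(r.round(1).tolist())
E
python3 fit.py
```

```text
green [ 0.4295 -0.3425 -0.1842  0.0296] -10.555337406634353
[[1.4, 0.6], [1.2, 0.5], [-1.2, -0.7], [-0.2, 0.0], [-1.2, 0.4], [-0.5, -0.7], [-0.2, 0.5], [0.1, -0.2], [-1.1, -0.4], [0.1, 0.4], [0.7, 0.4], [-0.6, -1.5], [-0.3, -0.9], [-0.2, 1.3], [0.6, 1.1], [0.1, 0.8], [0.2, 0.2], [-0.3, -0.3], [0.1, -0.5], [0.0, 0.2], [-1.1, 0.5]]
grey [0.4699 0.3542 0.2523 0.0295] 14.455885636845894
[[-0.6, 0.0], [-0.3, 0.3], [-0.8, 0.4], [-0.3, 1.5], [0.0, -1.7], [0.4, -1.3], [-0.4, 0.7], [-0.4, 0.9], [-0.4, 1.1], [-0.4, 1.0], [-0.2, 0.8], [-0.1, 0.2], [-2.2, -0.1]]
```

```bash
cat > valve.py <<'E'
from h import *
from scipy.optimize import least_squares
s=load('top0'); c=load('scene0')
A=np.array([24,48,-24,-48])*np.pi/180
to=[(160,62),(101,96),(291,73),(342,117)]; so=[(194,308),(258,291),(74,270),(41,220)]
obs=[(s,a,270+p[0]/4-.4,145+p[1]/4-.4) for a,p in zip(A,to)]+[(c,a,190+p[0]/4-.4,190+p[1]/4-.4) for a,p in zip(A,so)]
def res(q): return np.array([proj(m,[q[0]+.122*np.cos(q[2]+a),q[1]+.122*np.sin(q[2]+a),.057])-[u,v] for m,a,u,v in obs]).ravel()
r=least_squares(res,[.53,-.04,0]); q=r.x
print(q,np.degrees(q[2]),r.fun.round(1))
for h in (0,.419): print('paddle',q[0]+.09*np.cos(q[2]+h),q[1]+.09*np.sin(q[2]+h))
E
python3 valve.py
```

```text
[ 0.54069073 -0.04132989 -0.09545708] -5.469287855353603 [-0.1  0.4  0.1  0.4  0.1  0.5  0.2  0.5 -0.   0.6  0.2  0.4 -0.1  0.3
 -0.2  0.6]
paddle 0.6302809980494127 -0.049907981674265814
paddle 0.6260210773343774 -0.012716397677030544
```

>>> {"fn": "jog_arm", "kwargs": {"commands": [[15,18,9,2],[15,18,9,2],[15,18,9,2],[15,18,9,2],[15,18,9,2],[15,18,9,2],[15,18,9,2],[15,18,9,2],[15,18,9,2],[15,18,9,2]], "fingers": 87}}

```text
clock: 0.98
tool_pos: [0.2989, -0.4773, 0.3168]
orientation: [180.0, 0.0, -147.2]
force: [-0.1, -0.1, -0.2]
opening: 0.0869
```

>>> {"fn": "jog_arm", "kwargs": {"commands": [[15,18,9,2],[15,18,9,2],[15,18,9,2],[15,18,9,2],[15,18,9,2],[15,18,9,2],[15,18,9,2],[15,18,9,2],[15,18,9,2],[15,18,9,2]]}}

```text
clock: 1.82
tool_pos: [0.4489, -0.2973, 0.4069]
orientation: [180.0, 0.0, -127.2]
force: [-0.3, -0.4, 0.4]
opening: 0.087
```

>>> {"fn": "jog_arm", "kwargs": {"commands": [[3,30,0,2.6],[3,30,0,2.6],[3,30,0,2.6],[3,30,0,2.6],[3,30,0,2.6],[3,30,0,2.6],[3,30,0,2.6],[3,30,0,2.6],[3,30,0,2.6],[3,30,0,2.6]]}}

```text
clock: 2.65
tool_pos: [0.4781, 0.003, 0.4066]
orientation: [-180.0, 0.0, -101.2]
force: [0.8, -0.3, 0.4]
opening: 0.087
```

>>> {"fn": "jog_arm", "kwargs": {"commands": [[-1,33,-3,2.6],[-1,33,-3,2.6],[-1,33,-3,2.6],[-1,33,-3,2.6],[-1,33,-3,2.6],[-1,33,-3,2.6],[-1,33,-3,2.6],[-1,33,-3,2.6],[-1,33,-3,2.6],[-1,33,-3,2.6]]}}

```text
clock: 3.48
tool_pos: [0.4679, 0.3331, 0.3763]
orientation: [180.0, 0.0, -75.1]
force: [1.1, 0.1, 0.6]
opening: 0.0867
```

>>> {"fn": "jog_arm", "kwargs": {"commands": [[0,2,0,0],[0,0,0,0],[0,0,0,0],[0,0,0,0],[0,0,0,0],[0,0,0,0],[0,0,0,0],[0,0,0,0],[0,0,0,0],[0,0,0,0]]}}

```text
clock: 4.32
tool_pos: [0.4685, 0.3334, 0.3767]
orientation: [-180.0, 0.0, -75.3]
force: [0.3, -0.7, 0.0]
opening: 0.0872
```

```bash
cat >> h.py <<'E'
from scipy.spatial.transform import Rotation as Ro
def wproj(s,p):
    o=s['obs'];R=Ro.from_euler('xyz',o['orientation'],degrees=True).as_matrix()
    t=R.T@(np.array(p)-o['tool_pos']); M=s['mount']; q=M[:3,:3].T@(t-M[:3,3])
    f=s['image'].shape[0]/2/np.tan(np.radians(s['fov_y'])/2)
    r=np.hypot(q[0],q[1]); th=np.arctan2(r,q[2])
    return np.array([s['cx']+f*th*q[0]/r,s['cy']+f*th*q[1]/r])
def mark(s,pts,tag):
    im=cv2.cvtColor(s['image'],cv2.COLOR_RGB2BGR)
    for p in pts:
        u=wproj(s,p) if 'mount' in s else proj(s,p); cv2.drawMarker(im,tuple(int(round(x)) for x in u),(255,0,255),cv2.MARKER_CROSS,9,1)
    cv2.imwrite('pics/'+tag+'.png',im)
def stand(q,p):
    x,y,a=q; return np.array([x+np.cos(a)*p[0]-np.sin(a)*p[1],y+np.sin(a)*p[0]+np.cos(a)*p[1],.196+p[2]])
E
python3 - <<'E'
from h import *
s=take('wrist','w1'); o=s['obs']; print(o['tool_pos'],o['orientation'],o['joint_pos'].round(1))
g=[.4699,.3542,.2523]
P=[(0,0,.058),(0,.064,0),(0,-.064,0),(.08,.036,.011),(.08,-.036,.011),(-.022,.036,.011),(-.022,-.036,.011)]
mark(s,[stand(g,p) for p in P],'w1m')
E
```

```text
[0.46848588 0.33340736 0.37666624] [-1.79993343e+02  9.47787783e-03 -7.53041873e+01] [ 54.9   7.7   2.7  -0.  -85.  -40.2]
```

View pics/w1m.png

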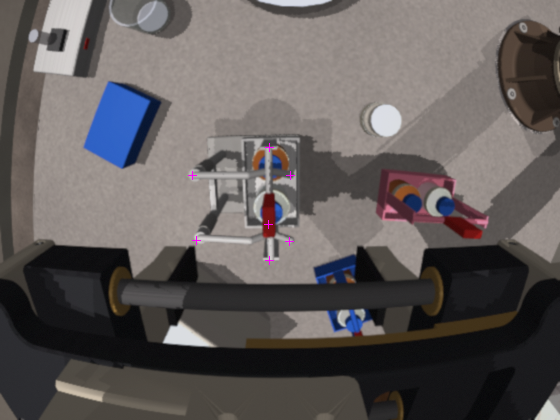

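Wrist view: the markers fall on the bar ends (269,148)/(268,260), the tab (268,224), the hook tips and the posts, so the grey pose is good. Descending onto the tab.

>>> {"fn": "jog_arm", "kwargs": {"commands": [[1.4,20.8,0,-0.2],[0,0,-15,0],[0,0,-20,0],[0,0,-25,0],[0,0,-25,0],[0,0,-25,0],[0,0,-25,0],[0,0,-20,0],[0,0,-12,0],[0,0,0,0]]}}

```text
clock: 5.2
tool_pos: [0.4686, 0.3532, 0.2064]
orientation: [179.7, -0.2, -75.5]
force: [-0.5, 0.5, 0.3]
opening: 0.087
```

Run:
```python
from h import *
s=take('wrist','w2'); c=take('scene','s2');im=cv2.imread('pics/s2.png')[150:310,310:470]
print(s['obs']['tool_pos'])
w=cv2.imread('pics/w2.png')
cv2.imwrite('pics/c2.png',np.hstack([cv2.resize(w,(560,420)),cv2.resize(im,(420,420))])[:,:980][:, 200:980])
```

```text
[0.46864943 0.35318427 0.20635889]
```

View pics/c2.png

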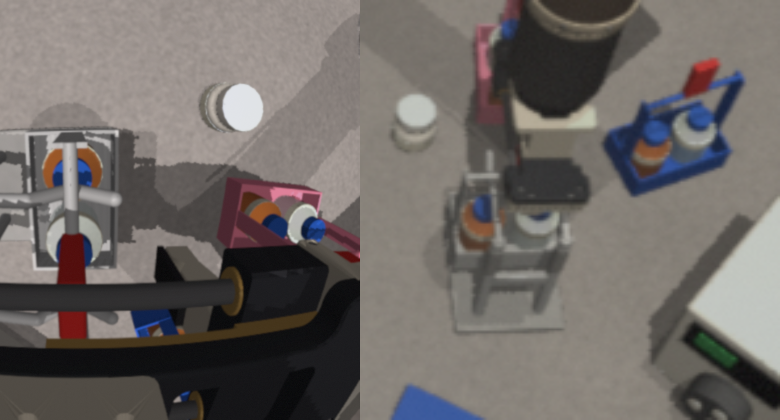

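The red tab is between the fingers. Closing.

>>> {"fn": "jog_arm", "kwargs": {"commands": [[0,0,2,0],[0,0,0,0],[0,0,0,0],[0,0,0,0],[0,0,0,0],[0,0,0,0],[0,0,0,0],[0,0,0,0],[0,0,0,0],[0,0,0,0]], "fingers": 0}}

```text
clock: 6.13
tool_pos: [0.4699, 0.3544, 0.2115]
orientation: [180.0, -0.0, -75.5]
force: [-0.0, 0.5, -0.5]
opening: 0.0258
```

>>> {"fn": "jog_arm", "kwargs": {"commands": [[0,0,0,0],[0,0,1,0],[0,0,3,0],[0,0,5,0],[0,0,5,0],[0,0,6,0],[0,0,6,0],[0,0,5,0],[0,0,4,0],[0,0,0,0]]}}

```text
clock: 6.97
tool_pos: [0.4702, 0.3547, 0.2478]
orientation: [-179.9, 0.1, -75.5]
force: [-0.3, -0.1, -3.2]
opening: 0.0121
```

Run:
```python
from h import *
s=take('wrist','w3'); c=take('scene','s3');im=cv2.imread('pics/s3.png')[150:310,310:470]
print(s['obs']['tool_pos'],s['obs']['orientation'],s['obs']['opening'])
w=cv2.imread('pics/w3.png')
cv2.imwrite('pics/c3.png',np.hstack([cv2.resize(w,(560,420)),cv2.resize(im,(420,420))])[:,:980][:, 200:980])
```

```text
[0.47021661 0.3546849  0.24779457] [-1.79917715e+02  5.15103957e-02 -7.54857756e+01] 0.012101616603785436
```

View pics/c3.png

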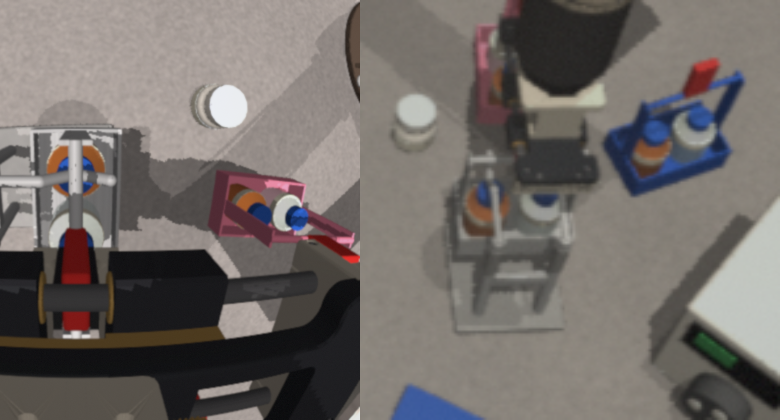

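Run:
```python
from h import *
s=load('top0');c=load('scene0')
for u,v,z in [(184,283,.04),(213,281,.04),(190,320,.208),(236,271,.06)]: print(atz(s,u,v,z).round(3))
# pink tab top: triangulate
a=ray(s,189,312);b=ray(c,374,144)
A=np.c_[a[1],-b[1]];t=np.linalg.lstsq(A,b[0]-a[0],rcond=None)[0];print(a[0]+a[1]*t[0],b[0]+b[1]*t[1])
```

```text
[0.292 0.374 0.04 ]
[0.297 0.287 0.04 ]
[0.214 0.315 0.208]
[0.328 0.216 0.06 ]
[0.23693448 0.31358666 0.22791101] [0.23455652 0.32158124 0.23014749]
```

>>> {"fn": "jog_arm", "kwargs": {"commands": [[-4,-1,0,0],[-8,-2,0,0],[-10,-2.6,0,0],[-12,-3.1,0,0],[-12,-3.1,0,0],[-12,-3.1,0,0],[-12,-3.1,0,0],[-10,-2.6,0,0],[-5,-1.3,0,0],[0,0,0,0]]}}

```text
clock: 7.9
tool_pos: [0.3838, 0.3323, 0.2471]
orientation: [-180.0, 0.0, -75.4]
force: [0.5, 0.1, -4.1]
opening: 0.012
```

Run:
```python
from h import *
s=take('top','t4'); c=take('scene','s4')
print(c['obs']['tool_pos'] if 0 else get_obs()['tool_pos'])
a=cv2.resize(cv2.imread('pics/t4.png')[160:340,80:260],(400,400));b=cv2.resize(cv2.imread('pics/s4.png')[120:300,310:490],(400,400))
cv2.imwrite('pics/c4.png',np.hstack([a,b]))
```

```text
[0.38486563 0.33276628 0.24692291]
```

View pics/c4.png

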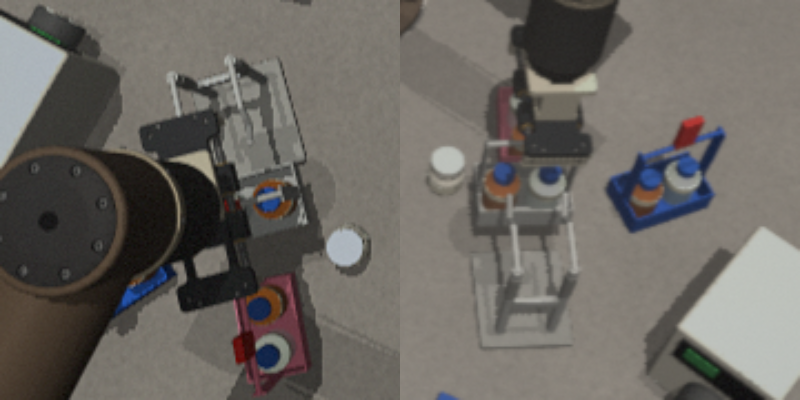

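Clear of the hooks. Raising, then crossing in an arc outside the minimum radius.

>>> {"fn": "jog_arm", "kwargs": {"commands": [[0,0,5,0],[0,0,12,0],[0,0,18,0],[0,0,20,0],[0,0,20,0],[0,0,20,0],[0,0,20,0],[3,-5,18,0],[5,-10,12,0],[6,-14,5,0]]}}

```text
clock: 8.83
tool_pos: [0.4, 0.3042, 0.3987]
orientation: [-179.9, 0.1, -75.5]
force: [0.7, -0.6, -3.0]
opening: 0.012
```

>>> {"fn": "jog_arm", "kwargs": {"commands": [[6,-18,0,-0.5],[6,-20,0,-1],[6,-22,0,-1],[6,-24,0,-1],[6,-24,0,-1],[6,-24,0,-1],[6,-24,0,-1],[6,-24,0,-1],[6,-24,0,-1],[5,-24,0,-1]]}}

```text
clock: 9.67
tool_pos: [0.4585, 0.0741, 0.3969]
orientation: [-180.0, -0.0, -85.1]
force: [0.6, 0.5, -2.6]
opening: 0.0119
```

>>> {"fn": "jog_arm", "kwargs": {"commands": [[3,-24,0,-1],[1,-24,0,-1],[0,-24,0,-1],[-1,-24,0,-1],[-3,-24,0,-1],[-5,-24,0,-1],[-6,-24,0,-1],[-7,-24,0,-1],[-8,-22,0,-1],[-8,-20,0,-1]]}}

```text
clock: 10.5
tool_pos: [0.4236, -0.1602, 0.3968]
orientation: [180.0, -0.0, -95.1]
force: [0.5, 0.6, -3.5]
opening: 0.0119
```

Run:
```python
from h import *
s=take('scene','s5'); o=get_obs(); print(o['tool_pos'],o['orientation'],o['joint_pos'],o['force'],o['opening'])
```

```text
[ 0.42238812 -0.1623199   0.39709173] [ 1.79958485e+02 -9.37672102e-02 -9.52031440e+01] [ 4.13659738e+00 -5.06220485e+00 -7.93171354e+00  8.58902160e-02
 -8.71866768e+01 -9.34403305e+00] [-1.27499141 -0.99503058 -2.24904205] 0.011662981084689774
```

View pics/s5.png

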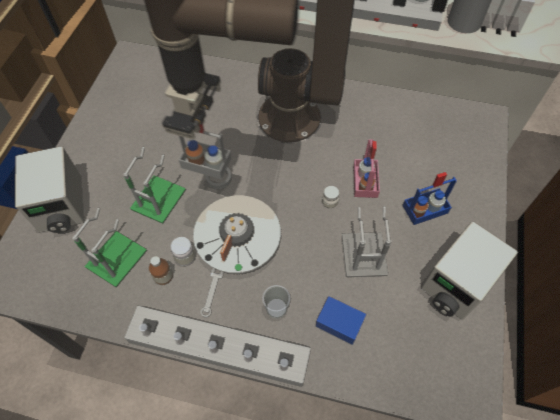

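The basket hangs level at about (207,155) in the gripper. Continuing to the point in front of the near green stand.

>>> {"fn": "jog_arm", "kwargs": {"commands": [[-9,-18,0,-0.6],[-9,-18,0,-0.6],[-9,-18,0,-0.6],[-9,-18,0,-0.6],[-9,-18,0,-0.6],[-9,-18,0,-0.6],[-9,-18,0,-0.6],[-8,-16,0,-0.6],[-7,-14,0,-0.4],[-4,-8,0,0]]}}

```text
clock: 11.38
tool_pos: [0.3413, -0.3241, 0.3967]
orientation: [180.0, -0.0, -100.3]
force: [0.5, 2.5, -3.6]
opening: 0.012
```

>>> {"fn": "jog_arm", "kwargs": {"commands": [[0,0,-5,0],[0,0,-10,0],[0,0,-16,0],[0,0,-18,0],[0,0,-18,0],[0,0,-18,0],[0,0,-16,0],[0,0,-10,0],[0,0,-5,0],[0,0,0,0]]}}

```text
clock: 12.22
tool_pos: [0.3417, -0.3219, 0.2795]
orientation: [179.9, 0.0, -100.2]
force: [0.9, 0.4, -3.4]
opening: 0.012
```

Run:
```python
from h import *
s=take('wrist','w6'); c=take('scene','s6');t=take('top','t6')
print(s['obs']['tool_pos'],s['obs']['orientation'],s['obs']['opening'])
g=[.4295,-.3425,-.1842]
P=[(.08,.036,.011),(.08,-.036,.011),(-.022,.036,.011),(-.022,-.036,.011)]
mark(s,[stand(g,p) for p in P],'w6m')
a=cv2.resize(cv2.imread('pics/t6.png')[160:340,380:560],(400,400));b=cv2.resize(cv2.imread('pics/s6.png')[80:260,100:280],(400,400))
cv2.imwrite('pics/c6.png',np.hstack([a,b]))
```

```text
[ 0.34168812 -0.32193621  0.27945939] [ 1.79896651e+02  3.23826127e-02 -1.00157467e+02] 0.01196011703280237
```

View pics/w6m.png

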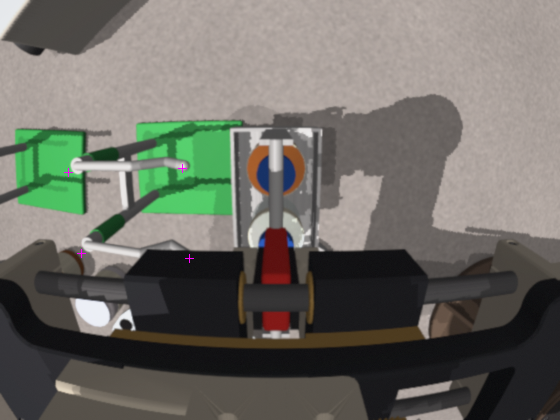

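View pics/c6.png

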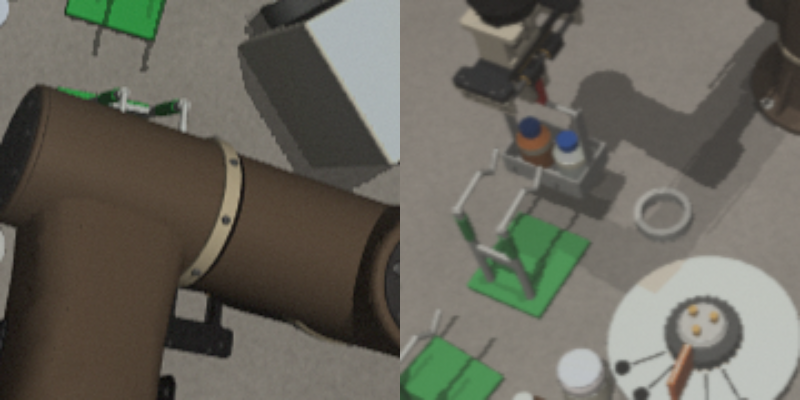

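Run:
```python
from h import *
im=cv2.imread('pics/w6.png')[110:290,40:240]
cv2.imwrite('pics/z6.png',cv2.resize(im,None,fx=4,fy=3.3333*1.2,interpolation=cv2.INTER_CUBIC)[:600] if 0 else cv2.resize(im,(660,594),interpolation=cv2.INTER_CUBIC))
```

```text
(no output)
```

View pics/z6.png

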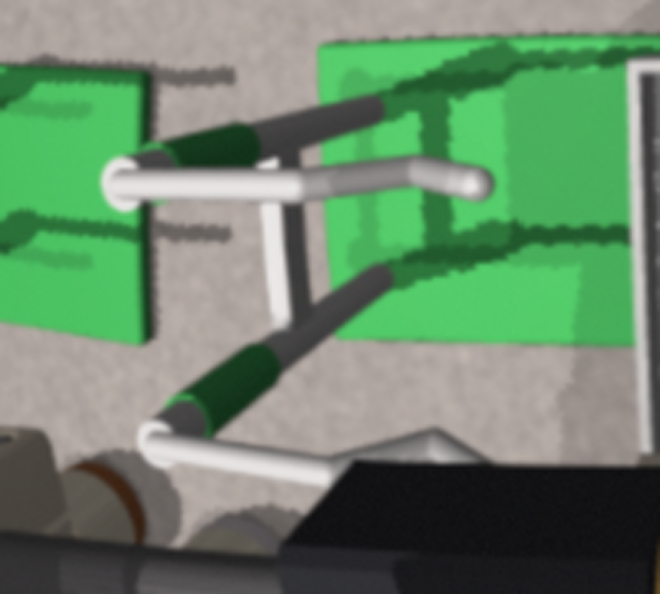

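```bash
cat > fit2.py <<'E'
import re
src=open('fit.py').read().split("ob=mk(s,140")[0]
exec(src)
from h import stand
w=load('w6')
W=[((-22,-36,11),(184,166)),((0,-36,-11),(165.2,161.5)),((22,-36,11),(130.9,166.4)),((22,36,11),(140,252.4)),((0,36,-11),(171.8,243.3)),((80,-36,11),(77,165.8)),((80,36,11),(88.5,243.3))]
print('wrist resid of first fit'); 
for p,u in W: print(p,(wproj(w,stand(q[:3],np.array(p)/1000))-u).round(1))
W4=W[:5]
def res(g):
    r=[]
    for p,u in W4: r.append(wproj(w,stand(g,np.array(p)/1000))-u)
    return np.ravel(r)
r=least_squares(res,q[:3]); print('wrist-only',r.x,np.degrees(r.x[2]),r.fun.round(1))
def res2(g):
    r=list(res(g))
    for cm,p,u,v in ob:
        if p[2]>-100 and p[0]<50: r+=list(proj(cm,stand(g,np.array(p)/1000))-[u,v])
    return np.array(r)
r=least_squares(res2,q[:3],loss='soft_l1'); print('joint',r.x,np.degrees(r.x[2]),res2(r.x).round(1))
E
python3 fit2.py
```

```text
green [ 0.4295 -0.3425 -0.1842  0.0296] -10.555337406634353
[[1.4, 0.6], [1.2, 0.5], [-1.2, -0.7], [-0.2, 0.0], [-1.2, 0.4], [-0.5, -0.7], [-0.2, 0.5], [0.1, -0.2], [-1.1, -0.4], [0.1, 0.4], [0.7, 0.4], [-0.6, -1.5], [-0.3, -0.9], [-0.2, 1.3], [0.6, 1.1], [0.1, 0.8], [0.2, 0.2], [-0.3, -0.3], [0.1, -0.5], [0.0, 0.2], [-1.1, 0.5]]
wrist resid of first fit
(-22, -36, 11) [-2.3  2.1]
(0, -36, -11) [-1.7  2.6]
(22, -36, 11) [-2.9  3.1]
(22, 36, 11) [-1.6  3.7]
(0, 36, -11) [-1.1  3.3]
(80, -36, 11) [-8.6  6.2]
(80, 36, 11) [-7.1  9.4]
wrist-only [ 0.42736678 -0.34442588 -0.19579072] -11.217982145957414 [ 0.4 -0.8  0.6 -0.3 -0.7 -0.4 -0.5  0.9  0.   0.9]
joint [ 0.42759474 -0.34426063 -0.19831185] -11.362432095644168 [ 0.3 -0.4  0.5 -0.1 -0.8 -0.2 -0.8  1.1 -0.2  1.1 -0.3 -0.1  0.6  1.
 -0.4  1.   0.2  0.3  0.5  1.1  0.7  0.8 -0.5  0.5  0.1  0.6 -0.1  0.2
 -0.2 -0.2]
```

>>> {"fn": "jog_arm", "kwargs": {"commands": [[-1,-5,0,-1.1],[0,0,-4,0],[0,0,-6,0],[0,0,-6,0],[0,0,-6,0],[0,0,-6,0],[0,0,-4,0],[0,0,0,0],[0,0,0,0],[0,0,0,0]]}}

```text
clock: 13.2
tool_pos: [0.341, -0.3276, 0.2488]
orientation: [-180.0, -0.0, -101.3]
force: [0.8, 0.2, -2.6]
opening: 0.0117
```

Run:
```python
from h import *
o=get_obs(); p=o['tool_pos']; print(p,o['orientation'],o['force'])
a=np.radians(-11.3); d=np.array([.4276,-.3443])-p[:2]; print(d, d@[np.cos(a),np.sin(a)], d@[-np.sin(a),np.cos(a)])
s=take('scene','s7'); w=take('wrist','w7')
b=cv2.resize(cv2.imread('pics/s7.png')[90:210,110:230],(420,420),interpolation=cv2.INTER_CUBIC)
cv2.imwrite('pics/c7.png',np.hstack([b,cv2.imread('pics/w7.png')[:,50:400]]))
```

```text
[ 0.34102287 -0.32764212  0.24878703] [-1.79986015e+02 -1.21289072e-02 -1.01284532e+02] [ 0.81477796  0.20512163 -2.61254476]
[ 0.08657713 -0.01665788] 0.08816284981452857 0.0006294896543712043
```

View pics/c7.png

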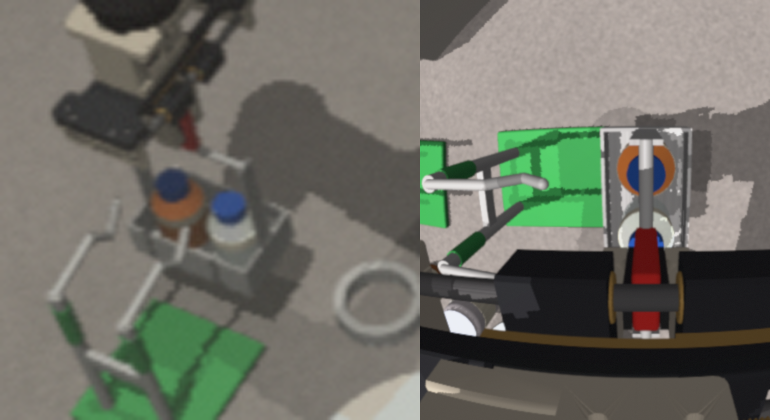

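The hook tips face the basket between bail and bottles, with the height clear. Sliding in.

>>> {"fn": "jog_arm", "kwargs": {"commands": [[4,-0.8,0,0],[8,-1.6,0,0],[10,-2,0,0],[12,-2.4,0,0],[12,-2.4,0,0],[12,-2.4,0,0],[12,-2.4,0,0],[10,-2,0,0],[6,-1,0,0],[0,0,0,0]]}}

```text
clock: 14.13
tool_pos: [0.4281, -0.3447, 0.248]
orientation: [180.0, -0.0, -101.3]
force: [-0.1, -0.3, -2.8]
opening: 0.0118
```

>>> {"fn": "jog_arm", "kwargs": {"commands": [[0,0,0,0],[0,0,0,0],[0,0,0,0],[0,0,0,0],[0,0,0,0],[0,0,0,0],[0,0,0,0],[0,0,0,0],[0,0,0,0],[0,0,0,0]]}}

```text
clock: 14.97
tool_pos: [0.4269, -0.3446, 0.2486]
orientation: [-180.0, -0.0, -101.3]
force: [0.0, -0.0, -3.5]
opening: 0.0118
```

Run:
```python
from h import *
o=get_obs(); p=o['tool_pos']; print(p,o['orientation'],o['force'])
a=np.radians(-11.3); d=np.array([.4276,-.3443])-p[:2]; print(d, d@[np.cos(a),np.sin(a)], d@[-np.sin(a),np.cos(a)])
s=take('scene','s8'); w=take('wrist','w8')
b=cv2.resize(cv2.imread('pics/s8.png')[90:210,110:230],(420,420),interpolation=cv2.INTER_CUBIC)
cv2.imwrite('pics/c8.png',np.hstack([b,cv2.imread('pics/w8.png')[:,50:400]]))
```

```text
[ 0.42687519 -0.34455861  0.24859012] [-1.79997480e+02 -7.02159111e-04 -1.01292537e+02] [ 0.03774821 -0.03095191 -3.53704698]
[0.00072481 0.00025861] 0.0006600835360353646 0.00039561534618314334
```

View pics/c8.png

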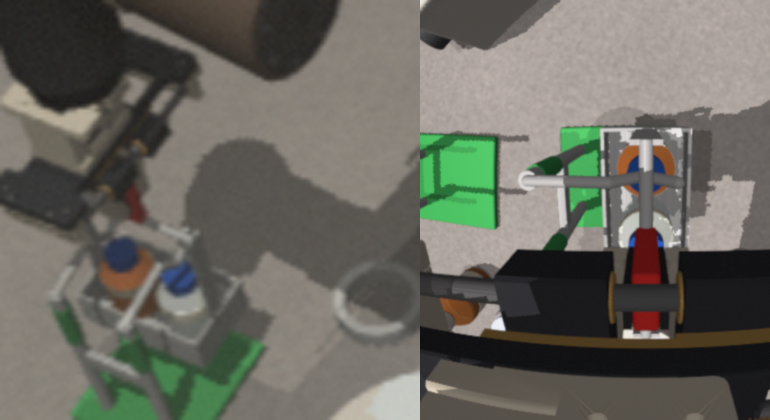

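>>> {"fn": "jog_arm", "kwargs": {"commands": [[0,0,-3,0],[0,0,-5,0],[0,0,-5,0],[0,0,-5,0],[0,0,-5,0],[0,0,-4,0],[0,0,-4,0],[0,0,-3,0],[0,0,0,0],[0,0,0,0]]}}

```text
clock: 15.9
tool_pos: [0.427, -0.3446, 0.2146]
orientation: [-180.0, -0.0, -101.3]
force: [-0.1, 0.1, -3.1]
opening: 0.0119
```

>>> {"fn": "jog_arm", "kwargs": {"commands": [[0,0,-1,0],[0,0,-1,0],[0,0,0,0],[0,0,0,0],[0,0,0,0],[0,0,0,0],[0,0,0,0],[0,0,0,0],[0,0,0,0],[0,0,0,0]]}}

```text
clock: 16.73
tool_pos: [0.4275, -0.3448, 0.2131]
orientation: [-179.9, -0.0, -101.3]
force: [4.1, -0.0, 5.0]
opening: 0.0117
```

Contact felt; +x force means the bar is on the tip-side flank. Nudging it forward.

>>> {"fn": "jog_arm", "kwargs": {"commands": [[1.5,-0.3,0,0],[0,0,0,0],[0,0,0,0],[0,0,-0.5,0],[0,0,0,0],[0,0,0,0],[0,0,0,0],[0,0,0,0],[0,0,0,0],[0,0,0,0]]}}

```text
clock: 17.57
tool_pos: [0.4284, -0.3449, 0.2123]
orientation: [-180.0, -0.0, -101.3]
force: [2.7, 0.5, 4.8]
opening: 0.0121
```

Run:
```python
from h import *
o=get_obs(); p=o['tool_pos']; print(p,o['orientation'],o['force'])
s=take('scene','s9'); w=take('wrist','w9')
b=cv2.resize(cv2.imread('pics/s9.png')[90:210,110:230],(420,420),interpolation=cv2.INTER_CUBIC)
cv2.imwrite('pics/c9.png',np.hstack([b,cv2.imread('pics/w9.png')[:,50:400]]))
```

```text
[ 0.42838711 -0.34485847  0.2122917 ] [-1.79989506e+02 -5.34072417e-03 -1.01284467e+02] [2.65226587 0.4854872  4.75375937]
```

View pics/c9.png

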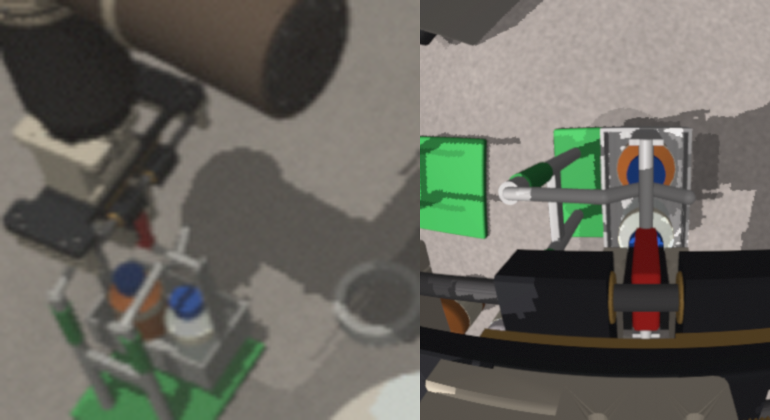

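>>> {"fn": "jog_arm", "kwargs": {"commands": [[1,0,0,0],[0,0,0,0],[0,0,0,0],[0,0,0,0],[0,0,0,0],[0,0,0,0],[0,0,0,0],[0,0,0,0],[0,0,0,0],[0,0,0,0]], "fingers": 60}}

```text
clock: 18.5
tool_pos: [0.4293, -0.3448, 0.2121]
orientation: [180.0, -0.0, -101.3]
force: [-0.8, -0.2, 0.2]
opening: 0.0598
```

>>> {"fn": "jog_arm", "kwargs": {"commands": [[0,0,0,0],[0,0,3,0],[0,0,6,0],[0,0,10,0],[0,0,15,0],[0,0,20,0],[0,0,25,0],[0,0,25,0],[0,0,20,0],[0,0,10,0]]}}

```text
clock: 19.33
tool_pos: [0.43, -0.3455, 0.3503]
orientation: [-179.7, -0.1, -101.3]
force: [0.8, -0.3, 0.9]
opening: 0.0599
```

Run:
```python
from h import *
o=get_obs(); p=o['tool_pos']; print(p,o['orientation'],o['force'])
s=take('scene','s10'); w=take('wrist','w10')
b=cv2.resize(cv2.imread('pics/s10.png')[90:210,110:230],(420,420),interpolation=cv2.INTER_CUBIC)
cv2.imwrite('pics/c10.png',np.hstack([b,cv2.imread('pics/w10.png')[:,50:400]]))
```

```text
[ 0.42999271 -0.34551041  0.35025799] [-1.79727892e+02 -9.87747183e-02 -1.01284073e+02] [ 0.77990776 -0.29741194  0.89437596]
```

View pics/c10.png

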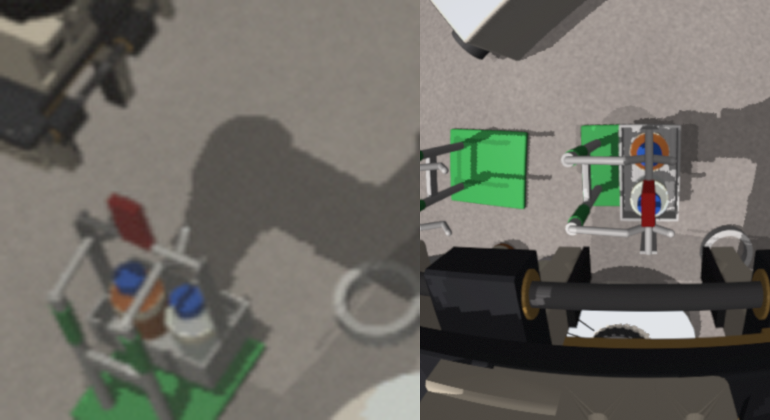

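The basket hangs level in both hooks, released. Now moving to the −y side of the paddle with the fingers closed.

>>> {"fn": "jog_arm", "kwargs": {"commands": [[3,4,2,0],[8,10,0,0.9],[11,13,0,0.9],[11,13,0,0.9],[11,13,0,0.9],[11,13,0,0.9],[11,13,0,0.9],[11,13,0,0.9],[11,13,0,0.9],[11,13,0,0.9]], "fingers": 0}}

```text
clock: 20.27
tool_pos: [0.5289, -0.2251, 0.3466]
orientation: [179.9, 0.0, -93.1]
force: [-0.3, -0.5, -0.5]
opening: 0.002
```

>>> {"fn": "jog_arm", "kwargs": {"commands": [[11,13,0,0.9],[11,13,0,0.9],[11,13,0,0.9],[11,13,0,0.9],[11,13,0,0.9],[11,13,0,0.9],[11,13,0,0.9],[11,13,0,0.9],[11,13,0,0.9],[4,4,0,0.9]]}}

```text
clock: 21.1
tool_pos: [0.633, -0.1037, 0.3474]
orientation: [180.0, 0.0, -84.0]
force: [-0.1, -0.6, -1.1]
opening: 0.0005
```

Run:
```python
from h import *
o=get_obs(); p=o['tool_pos']; print(p,o['orientation'],o['opening'])
s=load('top0')
for n,u,v,z in [('can',373,163,.085),('reag cap',390,134,.12),('paddle tip out',326.5,158,.119)]: print(n,atz(s,u,v,z))
w=take('wrist','w11')
ax=np.array([.5407,-.0413]);f=lambda r,a,z:[ax[0]+r*np.cos(np.radians(a)),ax[1]+r*np.sin(np.radians(a)),z]
mark(w,[f(.11,-5.5,.119),f(.045,-5.5,.119),f(.122,18.5,.057),f(.122,42.5,.057),f(0,0,.114)],'w11m')
t=take('top','t11')
```

```text
[ 0.63300665 -0.10370446  0.34743777] [ 1.79969859e+02  1.20530082e-02 -8.40414416e+01] 0.0005453494726500162
can [ 0.64186844 -0.18675691  0.085     ]
reag cap [ 0.71860624 -0.22958664  0.12      ]
paddle tip out [ 0.65023722 -0.04734408  0.119     ]
```

View pics/w11m.png

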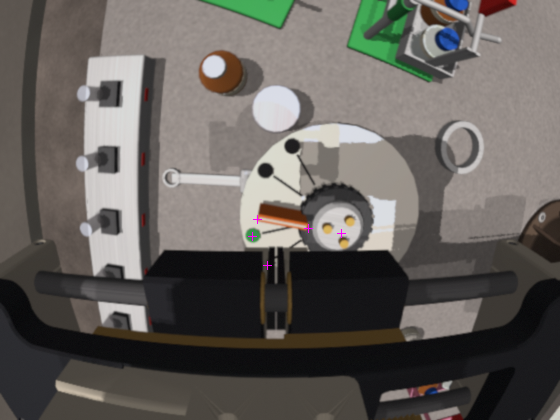

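View pics/t11.png

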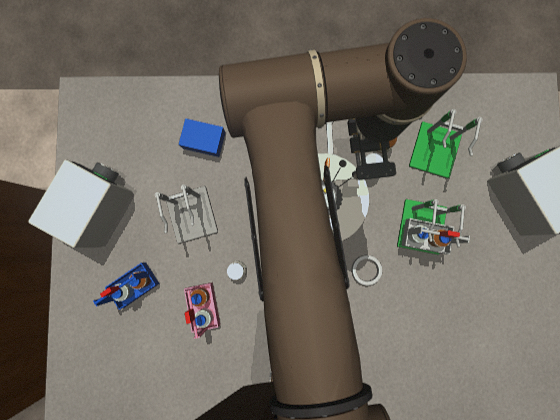

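Wrist view: paddle at (258..310, 205..228), green button at (253,235) matching its marker; the can (276,107) is well behind the fingers. Descending.

>>> {"fn": "jog_arm", "kwargs": {"commands": [[0,0,-10,0],[0,0,-20,0],[0,0,-25,0],[0,0,-25,0],[0,0,-25,0],[0,0,-25,0],[0,0,-20,0],[0,0,-10,0],[0,0,0,0],[0,0,0,0]]}}

```text
clock: 22.03
tool_pos: [0.6313, -0.1064, 0.1884]
orientation: [180.0, -0.0, -84.2]
force: [0.3, -0.3, 0.7]
opening: 0.0006
```

>>> {"fn": "jog_arm", "kwargs": {"commands": [[0,0,-10,0],[0,0,-15,0],[0,0,-20,0],[0,0,-20,0],[0,0,-15,0],[0,0,-10,0],[0,0,-6,0],[0,0,0,0],[0,0,0,0],[0,0,0,0]]}}

```text
clock: 22.87
tool_pos: [0.6322, -0.1059, 0.0933]
orientation: [-179.9, -0.0, -84.2]
force: [0.7, -0.1, -0.1]
opening: 0.0007
```

Run:
```python
from h import *
o=get_obs(); print(o['tool_pos'],o['force'])
s=take('scene','s12'); take('wrist','w12')
b=cv2.resize(cv2.imread('pics/s12.png')[170:290,160:300],(490,420),interpolation=cv2.INTER_CUBIC)
cv2.imwrite('pics/c12.png',np.hstack([b,cv2.imread('pics/w12.png')[:,150:450]]))
```

```text
[ 0.63220069 -0.10585033  0.09328475] [ 0.65586058 -0.0770265  -0.14194056]
```

View pics/c12.png

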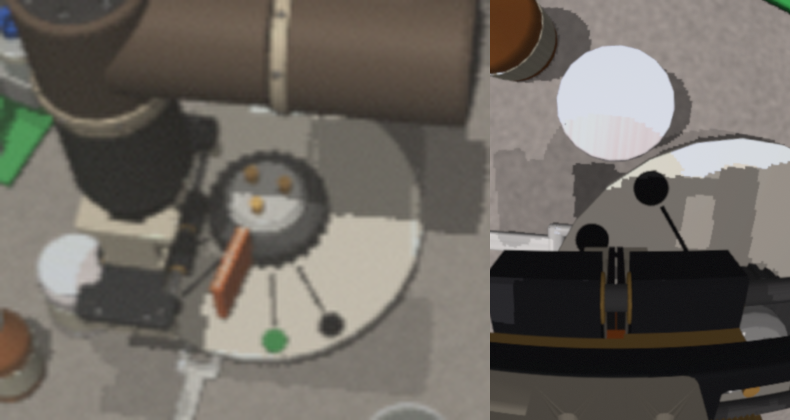

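>>> {"fn": "jog_arm", "kwargs": {"commands": [[0,5,0,0],[0,8,0,0],[0,8,0,0],[0,8,0,0],[0,6,0,0],[0,6,0,0],[0,6,0,0],[0,6,0,0],[0,4,0,0],[0,0,0,0]]}}

```text
clock: 23.8
tool_pos: [0.6311, -0.0478, 0.092]
orientation: [180.0, 0.0, -84.2]
force: [0.4, -0.3, -0.7]
opening: 0.0004
```

Run:
```python
from h import *
o=get_obs(); print(o['tool_pos'],o['force'])
s=take('scene','s13')
b=cv2.resize(cv2.imread('pics/s13.png')[170:290,160:300],(700,600),interpolation=cv2.INTER_CUBIC)
cv2.imwrite('pics/c13.png',b)
```

```text
[ 0.63113634 -0.04782702  0.09200381] [ 0.43766197 -0.2684682  -0.69092429]
```

View pics/c13.png

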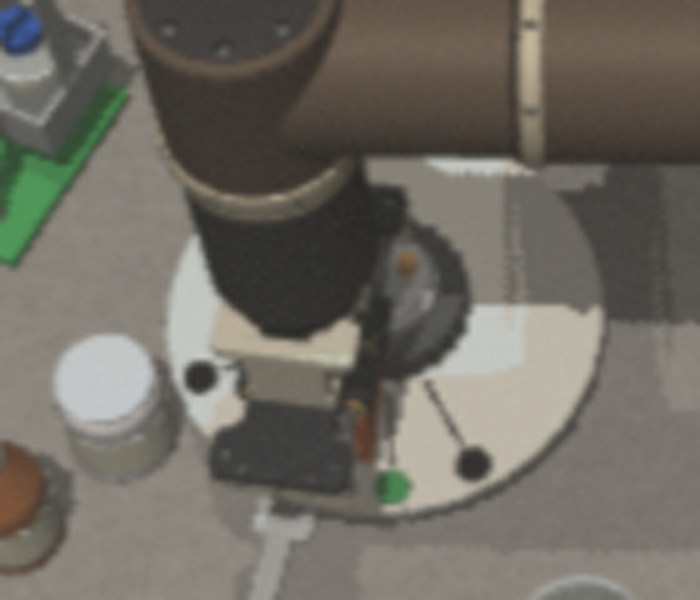

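The paddle has moved close to the green button, and the force has gone to about zero, so it probably snapped in. Backing off to look.

>>> {"fn": "jog_arm", "kwargs": {"commands": [[0,-5,0,0],[0,-8,0,0],[0,-8,0,0],[0,-8,0,0],[0,-8,0,0],[0,-8,0,0],[0,-5,10,0],[0,0,20,0],[0,0,25,0],[0,0,25,0]]}}

```text
clock: 24.68
tool_pos: [0.631, -0.0996, 0.1733]
orientation: [179.9, -0.0, -84.2]
force: [1.1, 0.5, 0.2]
opening: 0.0006
```

>>> {"fn": "jog_arm", "kwargs": {"commands": [[0,0,25,0],[0,0,25,0],[0,0,25,0],[0,0,25,0],[0,0,25,0],[0,0,20,0],[0,0,10,0],[0,0,0,0],[0,0,0,0],[0,0,0,0]]}}

```text
clock: 25.52
tool_pos: [0.6307, -0.0988, 0.3255]
orientation: [179.9, 0.0, -84.2]
force: [-0.1, 0.3, -0.6]
opening: 0.0004
```

Run:
```python
from h import *
o=get_obs(); print(o['tool_pos'],o['force'])
s=take('scene','s14');take('wrist','w14');take('top','t14')
b=cv2.resize(cv2.imread('pics/s14.png')[170:290,160:300],(490,420),interpolation=cv2.INTER_CUBIC)
cv2.imwrite('pics/c14.png',np.hstack([b,cv2.imread('pics/w14.png')[:,150:450]]))
```

```text
[ 0.63070346 -0.09881629  0.32554588] [-0.06431933  0.31635667 -0.62134457]
```

View pics/c14.png

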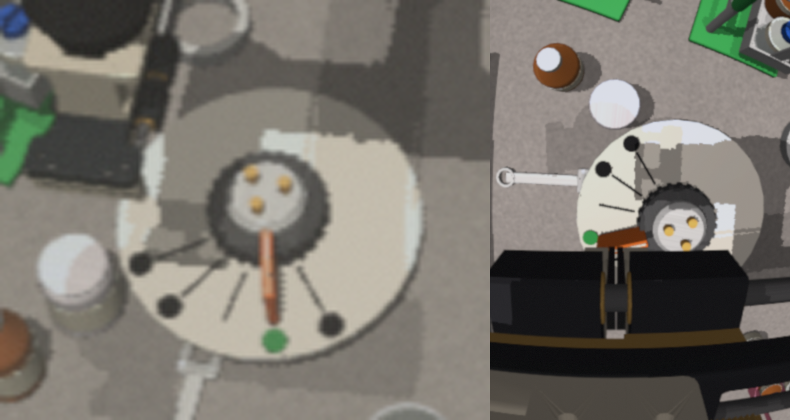

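View pics/s14.png

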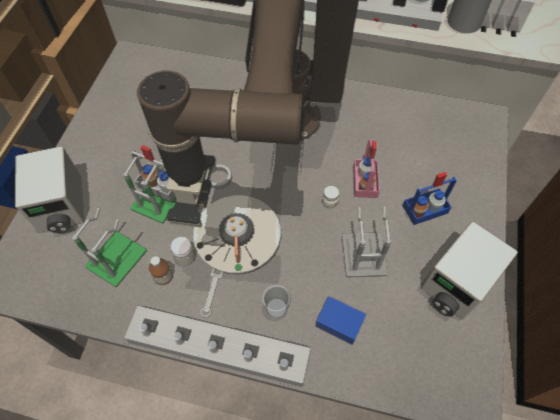

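Run:
```python
from h import *
s=load('s14'); g=[.4276,-.3443,-.198]
mark(s,[stand(g,p) for p in [(0,0,.033),(0,.064,0),(0,-.064,0)]]+[[.5407+.122*np.cos(.3235),-.0413+.122*np.sin(.3235),.057]],'m14')
a=cv2.imread('pics/m14.png'); cv2.imwrite('pics/m14z.png',np.hstack([cv2.resize(a[120:220,110:210],(400,400)),cv2.resize(a[200:300,190:290],(400,400))]))
print(get_obs()['qvel'])
```

```text
[ 0.1046201  -0.1076098   0.38251381  0.09915296 -0.08584866  0.05197185]
```

View pics/m14z.png

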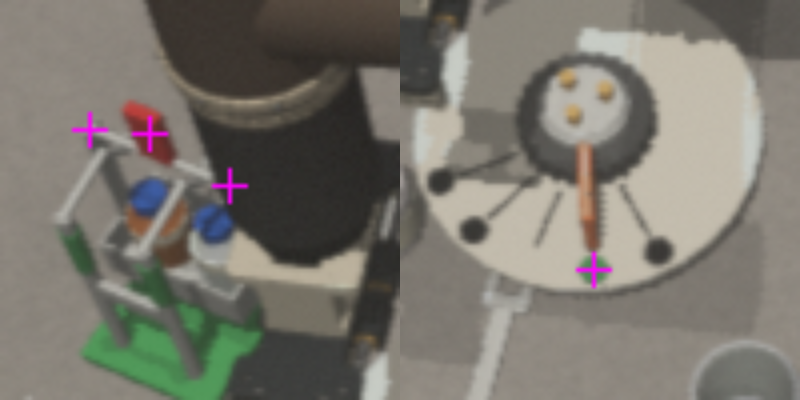

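```bash
python3 -c "
from plant import close_job
print(close_job())"
```

```text
the job is handed in; nothing more can be done
None
```

I moved the basket from the grey stand to the nearer green stand and let go of it. I then turned the valve one detent counter-clockwise to the green button and handed the job in at about 26 s. `close_job` gave no verdict, so I can't confirm a pass.

**Last checks in the camera images:**
- **Basket:** it hangs level in both green hooks. The middle of the red tab is within about 1 pixel (roughly 2–3 mm) of where it should be above the seat.
- **Valve:** the paddle points at the green button after snapping into the detent, and it stayed there once I backed away.
- **Robot:** the arm is clear with the fingertips at 0.325 m, and the measured force is about zero.
- **Bystanders:** none looked moved in the final view, though I did not measure their positions.

**Disagreements:**
- **Green stand:** the fits from the fixed cameras and from the wrist camera differed by about 2–3 mm. I used the combined fit, and the bar still touched one side of the hooks. I nudged it about 2 mm forward before letting go.
- **Valve:** the images disagreed by 4–8 mm on where the barrel top and paddle were. That did not matter for the push, because the detent centres the collar.

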